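# Set the bud vase up on its ring stand

### The arm

A 7-joint arm with a two-finger parallel gripper is mounted at the origin on the work surface. World frame = base frame: x ahead of the robot, y to its left, z up, the work surface at z = 0. Lengths are in m, angles in rad, forces in N, time in s.
With the tool pointing down it reaches from about 0.4 to 0.85 m from the base axis. Payload 4.5 kg.
Tool frame: the origin (TCP) lies on the mounting face of the last link; the fingertips stand 166 mm ahead of it and the grasp point (between the pads) lies 147 mm ahead of it; z points along the fingers, y is the line along which they close (so a half turn about z gives the same grasp; the last joint's range is limited). The gripper opens to 88 mm and grips with 3 to 60 N. Pads are 18 mm wide; open, the fingers measure 123 mm over their backs; the gripper's body (75 mm by 187 mm) begins 45 mm behind the grasp point.
Start: joints at [0.034, 0.689, -0.195, 1.565, 0.157, 0.902, -0.215], TCP at [0.625, 0, 0.405] pointing down, gripper open.
Joint ranges: [-3.01, 3.01], [-0.46, 2.08], [-1.47, 1.51], [0.13, 2.56], [-1, 4.14], [0.04, 2.09], [-2.66, 2.66]. Speed limits (rad/s): [2.57, 2.57, 3.14, 3.14, 3.14, 3.14, 3.14].

### API

Orientations are given as a unit quaternion [x, y, z, w].
In Python, from plant import r, snapshot gives the robot as it stands. The module is installed in compiled form; this text tells all that it offers.
- The arm moves only by the tool move_arm, never from a script. Its argument "rows" is a list of rows, each a list of 5 numbers: the shift along the tool's x, y, z in m, then the turn about the tool's z in rad, then the finger opening in m, from 0 to 0.0881. In form: [[dx, dy, dz, spin, claw], ...]. A call has 1 to 10 rows; each row shifts and turns the commanded pose from where the row before left it, along the tool's axes as they then stand; what a row does not reach is not made up. A row lasts 1/12 s, in which the tool goes at most 41.7 mm and 7.16 degrees, less where a joint would pass 70% of its speed; a pose out of reach is approached as far as the arm can. A call with a gripper value outside its range is refused whole. The fingers move at their own pace and stop on an object; "newtons" is the grip in N (left out, the last holds). Time passes only in rows, so rows that do not move let the fingers close. It gives the time, the measured TCP pose, the force, the opening and the grip force at its end, in the units of the state.
- r.get_state(): the state, without advancing time (a new reading comes with each control period).
- snapshot(name): name is "scene" or "side" or "wrist"; returns a dict with "color" (384x512x3 uint8, red, green, blue), "depth" (384x512 float32, m along the optical axis (not along the pixel's ray), 0 where there is no reading), "mtx" (3x3 intrinsics, pixels), "eye" and "orientation" of the camera in the world. Camera axes: x right, y up, looking along -z (the intrinsics and any distortion apply to the point x, -y, -z); pixel columns grow to the right and rows downward; lengths in m; the calibration is good to about 2 mm. A picture is of the moment at which its call begins.
- r.finish_job(): hands the job in; it is judged then, once.
The state is a dict: "clock": time; "q": joint angles; "qd": joint speeds; "joint_torque": joint torques, N m; "tool_pos": TCP position; "eef_rot": TCP orientation; "contact_force": force on the tool from outside, world axes, zero at the start; "moment": the same for the moment, N m; "opening": opening from 0.0 (shut) to 1.0 (fully open); "finger_force": force on a finger pad.
Only numpy, scipy, OpenCV 4.12 (cv2) and the standard library are available. Lean on these libraries where they do the work, as an engineer would, in place of code of your own. Each camera call takes 0.05 s, during which the arm holds its last target. There are 200 camera calls.

### The job

Lift the ring stand straight up out of the desk organiser, where it is keyed between the two trays, and stand it in the middle of the round cork coaster. Then take the round-bottomed white vase from the easel it leans in, lower it upright into the ring before letting go, and leave it standing there straight. Do not drop the vase on the desk, and leave everything else on the desk where it is.

Things in the scene. Friction and masses are not known exactly. Their poses are not given: they have to be found in the camera images.
- organiser: Navy plastic desk organiser, fixed: two open trays 20 mm high, 70 mm deep (along its x) and 73 mm wide (along its y), with a 53 mm wide gap between them that holds the ring stand. Each tray has an upright T-shaped groove, open at the top, that faces the gap. Origin: centre of the gap, on the desk; z up. It may be turned about the vertical.
- stand_mid (a point): Centre, half-way up (28 mm above its underside), of the ring stand: navy plastic, 0.16 kg, 56 mm high. Foot: a block 56 mm (its x) by 50 mm (its y), 20 mm high, with an upright T-shaped tongue on both y sides (76 mm over the tongues), keyed in the organiser's grooves with 1.5 mm play: it comes out only upward and is free once raised 20 mm. A round cup stands on the foot. z up.
- ring_mouth (a point): Centre of the ring stand's mouth, 28 mm above stand_mid. The cup is 54 mm across outside, from 20 to 56 mm above the underside; its mouth is a ring of 44 mm inner diameter. The vase's ball seats on it.
- coaster: Round cork coaster, fixed, 120 mm across and 4 mm thick. Origin: centre of its underside, on the desk.
- easel: Dark steel easel, fixed: base plate with a low square pocket 18 mm high that holds the vase's ball, and two slanting prongs of 6 mm rod, 20 mm apart, under the vase's neck. Prongs end about 97 mm above the desk. Origin: on the desk below the centre of the ball; the vase's neck leans about 34 degrees from vertical towards the easel's -x. It may be turned about the vertical.
- vase_mid (a point): Centre, half-way along its length, of the bud vase: white ceramic, 0.22 kg, 104 mm long, a ball of 64 mm diameter with a straight round neck of 34 mm diameter and a flat top. z points along its axis from ball to neck. The straight neck reaches from 14 to 52 mm along z from here (room there for a finger on either side, clear of the prongs).
- vase_ball (a point): Centre of the vase's ball (20 mm from vase_mid towards the ball; z as for vase_mid). Seated in the ring, it is 51 mm above stand_mid (23 mm above ring_mouth); the vase then stays at the tilt it was given, by friction.
- mouse: Bystander, loose, to be left alone: black computer mouse, 100 x 58 x 34 mm. Origin: centre of its underside.
- calculator: Bystander, loose, to be left alone: black calculator, 140 x 84 x 17 mm. Origin: centre of its underside.
- stapler: Bystander, loose, to be left alone: stapler, 130 x 34 x 52 mm. Origin: centre of its underside.
- notepad: Bystander, loose, to be left alone: square pad of notes, 100 x 100 x 22 mm. Origin: centre of its underside.
- tea_mug: Bystander, loose, to be left alone: blue ceramic mug, 80 mm across and 90 mm high. Origin: centre of its underside.
- pump_bottle: Bystander, loose, to be left alone: clear hand-sanitiser bottle with a white pump, 76 mm across, 177 mm high. Origin: centre of its underside.
- blue_pump_bottle: Bystander, loose, to be left alone: blue bottle with a white pump, 76 mm across, 177 mm high. Origin: centre of its underside.

How it is judged:
On the way, in this order (a step that is already met when the one before it is completed fails the run):
1. the ring stand is lifted straight up, clear of the organiser (its underside more than 22 mm up while still within 15 mm of over the gap) (height (world z) of stand_mid above 0.05 m and horizontal distance between stand_mid and organiser below 0.015 m), for 0.05 s.
2. the ring stand stands on the coaster, within 20 mm of its middle, and is let go (horizontal distance between stand_mid and coaster below 0.02 m and height (world z) of stand_mid between 0.029 and 0.036 m and angle between stand_mid's own z axis and vertical below 0.06 rad and contact force between the fingers and anything else below 0.1 N), for 0.2 s.
3. the vase, still held, is lowered upright into the ring (within 6 mm of fully down) (horizontal distance between stand_mid and coaster below 0.02 m and height (world z) of stand_mid between 0.029 and 0.036 m and angle between stand_mid's own z axis and vertical below 0.06 rad and horizontal distance between vase_ball and stand_mid below 0.007 m and z of vase_ball in the frame of stand_mid between 0.0462 and 0.0572 m and angle between vase_ball's own z axis and vertical below 0.2 rad and contact force between the fingers and anything else above 0.3 N), for 0.1 s.
At the end, for the whole second after the job is handed in: The ring stand stands level (within 3.4 degrees) on the coaster, its centre within 20 mm of the coaster's; the vase's ball is seated in the ring (centred within 7 mm, height within 5 mm of fully seated) and its axis is within 8.6 degrees of vertical, at rest and released (horizontal distance between stand_mid and coaster below 0.02 m and height (world z) of stand_mid between 0.029 and 0.036 m and angle between stand_mid's own z axis and vertical below 0.06 rad and horizontal distance between vase_ball and stand_mid below 0.007 m and z of vase_ball in the frame of stand_mid between 0.0462 and 0.0552 m and angle between vase_ball's own z axis and vertical below 0.15 rad); the robot touches nothing.
It fails at once if the vase falls onto the desk (height (world z) of vase_ball below 0.036 m).
It fails at once if a bystander is moved by more than 30 mm (distance of any of mouse, calculator, stapler, notepad, tea_mug, pump_bottle, blue_pump_bottle from where it was at the start of the episode above 0.03 m).
It also fails if it takes over 64 s, if anything falls off the work surface, if the arm or the gripper's body presses on something with over 40 N, if the wrist force passes 120 N, or if a joint passes its speed limit or range.

## Working session

There is one attempt and no reset: what is moved stays moved. The work goes in short steps, Python scripts to look and compute and a tool call to move; the robot and the scene stay as the last step left them, time stands still between calls to the robot, and variables do not carry over. Pictures are saved under pics/ and viewed, at most 10 in all, crops included, and the job is handed in when it is done.

Besides the shell and the picture viewer there is one more tool, called as name([rows], argument=value, ...), one row to a line, values as JSON. move_arm: Moves the arm, as the interface text tells. Its arguments: {"type":"object","properties":{"rows":{"type":"array"},"newtons":{"type":"number"}},"required":["rows"]}

```bash
mkdir -p pics
cat > h.py <<'E'
import numpy as np, cv2
from scipy.spatial.transform import Rotation as R
from plant import r, snapshot
def cloud(s):
    d=s["depth"];K=s["mtx"];v,u=np.mgrid[:384,:512]
    p=np.stack([(u-K[0,2])/K[0,0]*d,-(v-K[1,2])/K[1,1]*d,-d],-1)
    return p@R.from_quat(s["orientation"]).as_matrix().T+np.array(s["eye"])
def ray(s,u,v):
    K=s["mtx"];p=np.array([(u-K[0,2])/K[0,0],-(v-K[1,2])/K[1,1],-1])
    return np.array(s["eye"]),R.from_quat(s["orientation"]).as_matrix()@p
def onplane(s,u,v,z):
    e,d=ray(s,u,v);return e+d*(z-e[2])/d[2]
E
python3 - <<'E'
from h import *
import pickle
S={n:snapshot(n) for n in("scene","side","wrist")}
pickle.dump(S,open("s0.pkl","wb"))
for n in S: print(n,{k:np.round(v,3).tolist() for k,v in S[n].items() if k not in("color","depth")},[k for k in S[n]])
im=np.vstack([np.hstack([S["scene"]["color"],S["side"]["color"]])])
cv2.imwrite("pics/a.png",S["scene"]["color"][...,::-1]);cv2.imwrite("pics/b.png",S["side"]["color"][...,::-1]);cv2.imwrite("pics/c.png",S["wrist"]["color"][...,::-1])
print(r.get_state())
E
```

```text
scene {'mtx': [[469.319, 0.0, 253.42], [0.0, 469.319, 190.47], [0.0, 0.0, 1.0]], 'eye': [1.317, -0.022, 1.099], 'orientation': [0.231, 0.222, 0.651, 0.688]} ['color', 'depth', 'mtx', 'eye', 'orientation']
side {'mtx': [[388.504, 0.0, 251.805], [0.0, 388.504, 193.486], [0.0, 0.0, 1.0]], 'eye': [-0.001, 0.741, 1.051], 'orientation': [-0.114, 0.346, 0.881, -0.302]} ['color', 'depth', 'mtx', 'eye', 'orientation']
wrist {'mtx': [[333.566, 0.0, 257.939], [0.0, 333.566, 194.643], [0.0, 0.0, 1.0]], 'eye': [0.625, 0.072, 0.384], 'orientation': [-0.144, 0.001, -0.001, 0.99]} ['color', 'depth', 'mtx', 'eye', 'orientation']
{'clock': 0.15, 'q': array([ 0.03381874,  0.6897965 , -0.1945512 ,  1.56607747,  0.15732262,
        0.90251034, -0.21509011]), 'qd': array([ 0.00051415, -0.00122672, -0.00054705, -0.00324149,  0.00094606,
        0.00276008,  0.00190395]), 'joint_torque': array([-1.46674727e-03, -5.27863634e+01, -1.26819178e+00, -1.53587687e+01,
       -5.24473807e-02,  3.92338901e-03,  1.12435155e-04]), 'tool_pos': array([ 6.24758040e-01, -2.27782056e-05,  4.04098861e-01]), 'eef_rot': array([ 7.07076375e-01,  7.07136840e-01, -5.30201197e-04, -4.55574473e-04]), 'contact_force': array([-0.07554054, -0.01620128,  0.69257354]), 'moment': array([ 0.04939233, -0.0070176 , -0.03616903]), 'finger_force': 0.0, 'opening': 1.0012097044679638}
```

View pics/a.png

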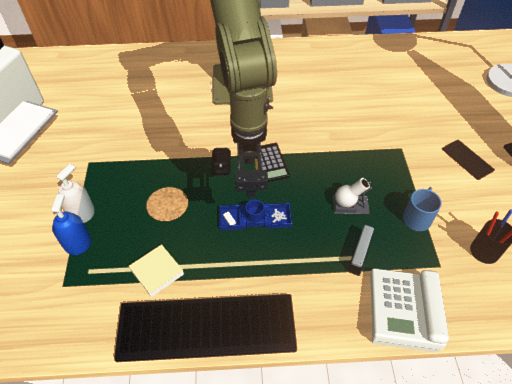

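View pics/b.png

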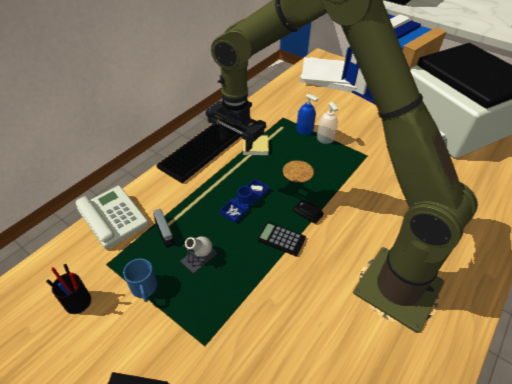

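The scene view shows the organiser with the ring at about (255,213), the coaster at (167,204) and the vase at (347,195) with its neck leaning to (363,184). In the side view they are at (247,200), (298,171) and (200,247). Now to measure.

Run:
```python
from h import *
import pickle
S=pickle.load(open("s0.pkl","rb"))
box={"scene":{"navy":(212,195,298,235),"cork":(140,180,195,228),"vase":(325,170,380,215)},
"side":{"navy":(215,175,275,225),"cork":(278,155,318,186),"vase":(175,230,222,275)}}
for n in("scene","side"):
    s=S[n];P=cloud(s);hsv=cv2.cvtColor(s["color"],cv2.COLOR_RGB2HSV);H,Sa,V=[hsv[...,i].astype(int) for i in range(3)]
    for k,(a,b,c,d) in box[n].items():
        B=np.zeros((384,512),bool);B[b:d,a:c]=1
        if k=="navy":m=B&(H>105)&(H<130)&(Sa>120)
        elif k=="cork":m=B&(H<20)&(Sa>70)&(V>80)
        else:m=B&(Sa<60)&(V>110)
        m=m&(s["depth"]>0)
        p=P[m];print(n,k,m.sum(),np.round(np.percentile(p,[1,10,50,90,99],axis=0),4).tolist())
        np.save(f"{n}_{k}.npy",p)
        if k=="cork":
            cs,_=cv2.findContours(m.astype(np.uint8),0,1);cc=max(cs,key=cv2.contourArea)[:,0]
            q=np.array([onplane(s,u,v,.004)[:2] for u,v in cc]);print(" circle",cv2.minEnclosingCircle(q.astype(np.float32)),cv2.fitEllipse(q.astype(np.float32)))
        if k=="navy":
            t=p[p[:,2]>.052];print(" cup top",len(t),cv2.minEnclosingCircle(t[:,:2].astype(np.float32)), t.mean(0))
            t=p[(p[:,2]>.016)&(p[:,2]<.024)];print(" z20",len(t),cv2.minAreaRect(t[:,:2].astype(np.float32)))
            t=p[(p[:,2]<.027)];print(" low",len(t),cv2.minAreaRect(t[:,:2].astype(np.float32)))
from scipy.optimize import least_squares
v=np.vstack([np.load(f"{n}_vase.npy") for n in("scene","side")])
for n in("scene","side"):
    v=np.load(f"{n}_vase.npy")
    print(n,"top pts",v[v[:,2]>.1].mean(0) if (v[:,2]>.1).any() else None)
    lo=v[v[:,2]<.06]
    f=lambda c:np.linalg.norm(lo-c,axis=1)-.032
    o=least_squares(f,lo.mean(0)-[0,0,.01],loss="soft_l1",f_scale=.002);print(" ball",o.x,np.abs(o.fun).mean())
# contact sheet
s=S["scene"]["color"];t=S["side"]["color"];w=S["wrist"]["color"]
z=lambda im,a,b,c,d:cv2.resize(im[b:d,a:c],(390,290),interpolation=cv2.INTER_CUBIC)
im=np.vstack([np.hstack([z(s,205,180,305,250),z(s,310,165,410,235)]),np.hstack([z(t,165,215,235,275),z(w,0,0,512,384)])])
cv2.imwrite("pics/d.png",im[...,::-1])
```

```text
scene navy 1527 [[0.5416, -0.0839, -0.0012], [0.5465, -0.0657, 0.0027], [0.5806, 0.014, 0.0184], [0.6116, 0.0972, 0.047], [0.6148, 0.1131, 0.0582]]
 cup top 107 ((0.578887403011322, 0.014527183957397938), 0.02762492746114731) [0.57874485 0.01480445 0.05593183]
 z20 497 ((0.5780502557754517, 0.014943055808544159), (0.19857297837734222, 0.07503558695316315), 88.8368911743164)
 low 1228 ((0.5635647177696228, 0.016197331249713898), (0.20349320769309998, 0.1053280383348465), 89.84387969970703)
scene cork 1105 [[0.4571, -0.2904, -0.0006], [0.4728, -0.2759, 0.0014], [0.5154, -0.2343, 0.0045], [0.5561, -0.1934, 0.0073], [0.5701, -0.1792, 0.0095]]
 circle ((0.5135870575904846, -0.23499910533428192), 0.06044209748506546) ((0.5135782957077026, -0.23458944261074066), (0.1172206774353981, 0.11731778085231781), 139.67013549804688)
scene vase 548 [[0.5219, 0.2452, 0.0035], [0.5401, 0.2524, 0.0426], [0.5608, 0.2789, 0.0687], [0.5724, 0.3058, 0.1], [0.5779, 0.3354, 0.1098]]
side navy 790 [[0.5446, -0.0838, 0.0005], [0.5469, -0.0697, 0.0045], [0.5723, 0.0336, 0.0198], [0.6103, 0.0999, 0.049], [0.6148,
[... 362 characters left out ...]
)
side cork 518 [[0.4593, -0.2929, -0.0004], [0.4739, -0.2727, 0.0024], [0.5143, -0.2329, 0.0053], [0.5544, -0.1918, 0.0084], [0.5706, -0.1776, 0.0109]]
 circle ((0.5155372023582458, -0.2355814278125763), 0.060362737625837326) ((0.5154598951339722, -0.2352634221315384), (0.11407509446144104, 0.11700345575809479), 136.79367065429688)
side vase 248 [[0.5179, 0.2526, 0.0017], [0.5221, 0.264, 0.0481], [0.5367, 0.2884, 0.0688], [0.5608, 0.3172, 0.1036], [0.6126, 0.3269, 0.1113]]
scene top pts [0.55341267 0.30346963 0.10568558]
 ball [0.54487954 0.27552315 0.04177408] 0.004792752887710469
side top pts [0.55050916 0.30800909 0.10598766]
 ball [0.54915079 0.27482705 0.0420753 ] 0.0038731110389022354
```

View pics/d.png

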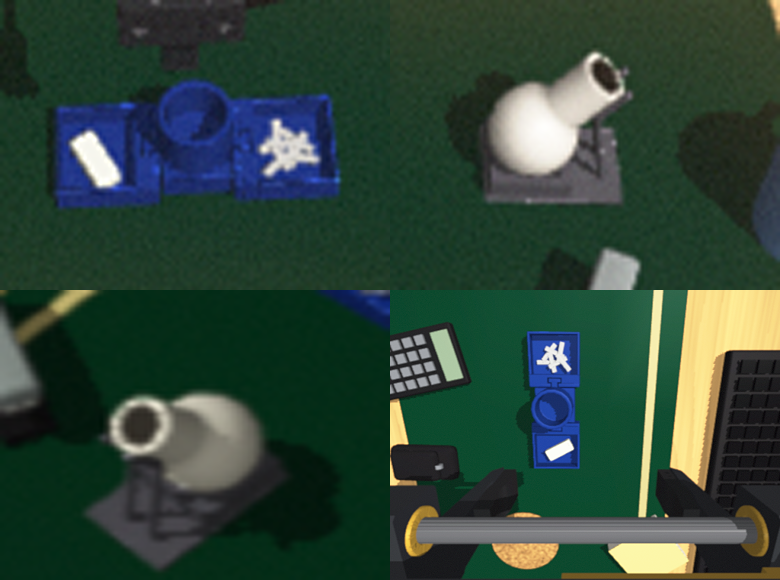

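Confirmed: the cup top is at z≈0.056 and (0.579, 0.0155), and the organiser runs along world y. The coaster is at (0.5145, -0.235). The neck leans to about +y, and the vase top is at z≈0.105–0.11. The tool's x is world y, its y is world x, and the fingers close along world x.

move_arm([
  [0.0016,-0.0046,0.013,0,0.088],
  [0.0016,-0.0046,0.013,0,0.088],
  [0.0016,-0.0046,0.013,0,0.088],
  [0.0016,-0.0046,0.013,0,0.088],
  [0.0016,-0.0046,0.013,0,0.088],
  [0.0016,-0.0046,0.013,0,0.088],
  [0.0016,-0.0046,0.013,0,0.088],
  [0.0016,-0.0046,0.013,0,0.088],
  [0.0016,-0.0046,0.013,0,0.088],
  [0.0016,-0.0046,0.013,0,0.088],
], newtons=25)

```text
clock: 0.98
tool_pos: [0.5787, 0.0161, 0.274]
eef_rot: [0.707, 0.707, -0.0, -0.0]
contact_force: [0.2, 0.1, 0.4]
opening: 0.997
finger_force: 0.0
```

Run:
```python
from h import *
s=snapshot("wrist");P=cloud(s);hsv=cv2.cvtColor(s["color"],cv2.COLOR_RGB2HSV);H,Sa,V=[hsv[...,i].astype(int) for i in range(3)]
m=(H>105)&(H<130)&(Sa>120)&(s["depth"]>0);p=P[m]
p=p[(np.abs(p[:,0]-.579)<.06)&(np.abs(p[:,1]-.015)<.12)]
t=p[(p[:,2]>.053)&(p[:,2]<.06)];print(len(t),cv2.minEnclosingCircle(t[:,:2].astype(np.float32)),t.mean(0))
t=p[(p[:,2]>.015)&(p[:,2]<.024)];print(len(t),cv2.minAreaRect(t[:,:2].astype(np.float32)))
st=r.get_state();print(st["tool_pos"],st["eef_rot"])
cv2.imwrite("pics/e.png",s["color"][...,::-1])
```

```text
1869 ((0.5783666968345642, 0.012724886648356915), 0.027086790651082993) [0.57822627 0.01348466 0.05587323]
6152 ((0.5782719850540161, 0.01970224827528), (0.18411140143871307, 0.07002470642328262), 89.31541442871094)
[0.57694628 0.01644245 0.27162705] [ 0.70680354  0.70740387 -0.00211222 -0.00201569]
```

View pics/e.png

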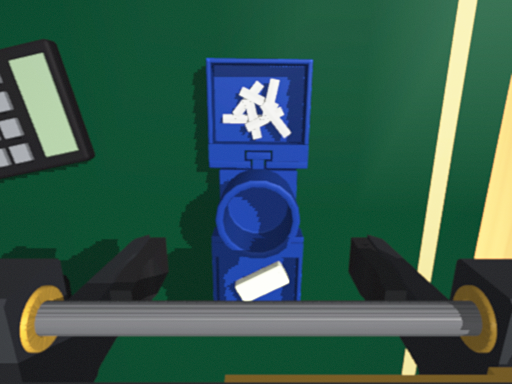

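The wrist view shows the ring at (258,212) with the whole mouth visible, centred between the fingers. It gives (0.578, 0.013, 0.056), which agrees with the other views. Next I descend to a grasp height of 0.043.

move_arm([
  [-0.0015,0,0.01,0,0.088],
  [0,0,0.012,0,0.088],
  [0,0,0.012,0,0.088],
  [0,0,0.012,0,0.088],
  [0,0,0.012,0,0.088],
  [0,0,0.012,0,0.088],
  [0,0,0.008,0,0.088],
  [0,0,0.006,0,0.088],
  [0,0,0,0,0.088],
  [0,0,0,0,0.088],
])

```text
clock: 1.87
tool_pos: [0.579, 0.0146, 0.1905]
eef_rot: [0.707, 0.707, -0.0, -0.0]
contact_force: [0.5, -0.3, 0.0]
opening: 1.0
finger_force: 0.0
```

move_arm([
  [0,0,0,0,0.065],
  [0,0,0,0,0.058],
  [0,0,0,0,0.054],
  [0,0,0,0,0.05],
  [0,0,0,0,0.045],
  [0,0,0,0,0.04],
  [0,0,0,0,0.04],
  [0,0,0,0,0.04],
  [0,0,0,0,0.04],
  [0,0,0,0,0.04],
])

```text
clock: 2.7
tool_pos: [0.579, 0.0145, 0.191]
eef_rot: [0.707, 0.707, -0.0, 0.0]
contact_force: [-0.8, -0.1, 4.1]
opening: 0.595
finger_force: 25.0
```

move_arm([
  [0,0,-0.003,0,0.04],
  [0,0,-0.004,0,0.04],
  [0,0,-0.004,0,0.04],
  [0,0,-0.004,0,0.04],
  [0,0,-0.004,0,0.04],
  [0,0,-0.004,0,0.04],
  [0,0,-0.004,0,0.04],
  [0,0,-0.004,0,0.04],
  [0,0,-0.004,0,0.04],
  [0,0,-0.004,0,0.04],
], newtons=30)

```text
clock: 3.53
tool_pos: [0.579, 0.0145, 0.2302]
eef_rot: [0.707, 0.707, 0.0, 0.0]
contact_force: [0.9, 0.9, -1.6]
opening: 0.59
finger_force: 30.0
```

move_arm([
  [0,0,-0.004,0,0.04],
  [0,0,-0.004,0,0.04],
  [0,0,-0.004,0,0.04],
  [0,0,-0.004,0,0.04],
  [0,0,-0.004,0,0.04],
  [0,0,-0.004,0,0.04],
  [0,0,-0.004,0,0.04],
  [0,0,-0.004,0,0.04],
  [0,0,-0.004,0,0.04],
  [0,0,0,0,0.04],
])

```text
clock: 4.37
tool_pos: [0.5793, 0.0145, 0.2666]
eef_rot: [0.707, 0.707, 0.001, 0.0]
contact_force: [0.5, 0.4, -1.6]
opening: 0.592
finger_force: 30.0
```

Run:
```python
from h import *
for n in("wrist","side"):
    s=snapshot(n);P=cloud(s);hsv=cv2.cvtColor(s["color"],cv2.COLOR_RGB2HSV);H,Sa,V=[hsv[...,i].astype(int) for i in range(3)]
    m=(H>105)&(H<130)&(Sa>120)&(s["depth"]>0);p=P[m]
    p=p[(np.abs(p[:,0]-.579)<.045)&(np.abs(p[:,1]-.0145)<.045)&(p[:,2]>.03)]
    zt=np.percentile(p[:,2],97);t=p[p[:,2]>zt-.004];print(n,len(p),zt,p[:,2].min(),cv2.minEnclosingCircle(t[:,:2].astype(np.float32)))
    if n=="wrist":cv2.imwrite("pics/f.png",s["color"][...,::-1])
print(r.get_state()["contact_force"])
```

```text
wrist 14176 0.1323497796335284 0.07694213490988813 ((0.5795459747314453, 0.012283926829695702), 0.027622126042842865)
side 280 0.1341208738957746 0.07522650922318075 ((0.5717908143997192, 0.02653210051357746), 0.03831355646252632)
[-0.16184105  0.37811149 -1.48041743]
```

View pics/f.png

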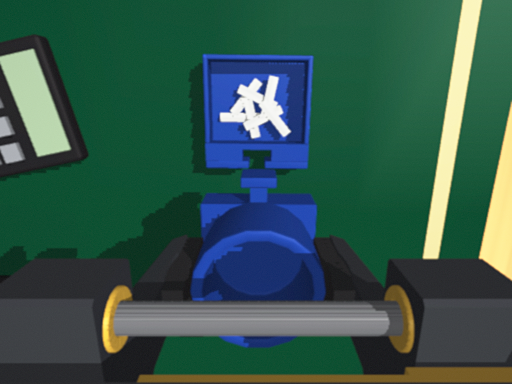

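The stand is out and level in the grip: ring at (258,290) with the foot and tongue clear of the groove. Now I carry it to the coaster, moving −0.065 in world x and −0.2485 in y.

move_arm([
  [-0.008,-0.002,0,0,0.04],
  [-0.016,-0.004,0,0,0.04],
  [-0.02,-0.005,0,0,0.04],
  [-0.02,-0.005,0,0,0.04],
  [-0.02,-0.005,0,0,0.04],
  [-0.02,-0.005,0,0,0.04],
  [-0.02,-0.005,0,0,0.04],
  [-0.02,-0.005,0,0,0.04],
  [-0.02,-0.005,0,0,0.04],
  [-0.02,-0.005,0,0,0.04],
])

```text
clock: 5.3
tool_pos: [0.5322, -0.1711, 0.2654]
eef_rot: [0.707, 0.707, -0.0, -0.0]
contact_force: [0.3, -0.6, -2.0]
opening: 0.6
finger_force: 30.0
```

move_arm([
  [-0.02,-0.006,0,0,0.04],
  [-0.02,-0.006,0,0,0.04],
  [-0.015,-0.005,0,0,0.04],
  [-0.0095,-0.002,0,0,0.04],
  [0,0,0.01,0,0.04],
  [0,0,0.012,0,0.04],
  [0,0,0.012,0,0.04],
  [0,0,0.01,0,0.04],
  [0,0,0.006,0,0.04],
  [0,0,0,0,0.04],
])

```text
clock: 6.13
tool_pos: [0.5137, -0.2327, 0.2137]
eef_rot: [0.706, 0.708, -0.001, -0.002]
contact_force: [-0.5, -0.2, -1.2]
opening: 0.591
finger_force: 30.0
```

```bash
cat > st.py <<'E'
from h import *
import sys
for n in sys.argv[1:]:
    s=snapshot(n);P=cloud(s);hsv=cv2.cvtColor(s["color"],cv2.COLOR_RGB2HSV);H,Sa,V=[hsv[...,i].astype(int) for i in range(3)]
    m=(H>105)&(H<130)&(Sa>120)&(s["depth"]>0)&(np.abs(P[...,0]-.5145)<.07)&(np.abs(P[...,1]+.235)<.07);p=P[m]
    if len(p)>50:
        zt=np.percentile(p[:,2],97);t=p[p[:,2]>zt-.004];print(n,"stand",len(p),zt,p[:,2].min(),cv2.minEnclosingCircle(t[:,:2].astype(np.float32)))
    m=((H<20)&(Sa>70)&(V>80)&(np.abs(P[...,0]-.5145)<.07)&(np.abs(P[...,1]+.235)<.07)).astype(np.uint8)
    cs,_=cv2.findContours(m,0,1)
    if cs:
        q=np.array([onplane(s,u,v,.004)[:2] for c in cs if len(c)>10 for u,v in c[:,0]]);print(n,"cork hull",cv2.minEnclosingCircle(q.astype(np.float32)))
    cv2.imwrite(f"pics/st_{n}.png",s["color"][...,::-1])
E
python3 st.py scene side wrist
```

```text
scene stand 103 0.08110996243536374 0.023493912206290046 ((0.5174034237861633, -0.23457396030426025), 0.03029576689004898)
scene cork hull ((0.27457544207572937, -0.25419849157333374), 0.2998034358024597)
side stand 241 0.08338621149551151 0.022967963731128638 ((0.50840824842453, -0.2204764485359192), 0.038330499082803726)
side cork hull ((0.5152941346168518, -0.23411959409713745), 0.059201519936323166)
wrist stand 13960 0.08108116579390125 0.02741457624575888 ((0.5141793489456177, -0.23491957783699036), 0.02727903053164482)
wrist cork hull ((0.5515187978744507, -0.31449276208877563), 0.14531387388706207)
```

move_arm([
  [0,0,0.006,0,0.04],
  [0,0,0.005,0,0.04],
  [0,0,0.003,0,0.04],
  [0,0,0.003,0,0.04],
  [0,0,0.002,0,0.04],
  [0,0,0.001,0,0.04],
  [0,0,0,0,0.04],
  [0,0,0,0,0.04],
])

```text
clock: 6.95
tool_pos: [0.5141, -0.234, 0.1958]
eef_rot: [0.707, 0.707, 0.0, 0.0]
contact_force: [0.7, -0.1, -1.1]
opening: 0.596
finger_force: 30.0
```

move_arm([
  [0,0,0.001,0,0.04],
  [0,0,0,0,0.04],
  [0,0,0,0,0.04],
])

```text
clock: 7.2
tool_pos: [0.5142, -0.234, 0.195]
eef_rot: [0.707, 0.707, 0.0, 0.0]
contact_force: [-0.2, -0.2, -0.5]
opening: 0.589
finger_force: 30.0
```

move_arm([
  [0,0,0.001,0,0.04],
  [0,0,0,0,0.04],
  [0,0,0,0,0.04],
])

```text
clock: 7.45
tool_pos: [0.5142, -0.234, 0.1949]
eef_rot: [0.707, 0.707, 0.0, 0.0]
contact_force: [-1.0, 0.3, 9.3]
opening: 0.596
finger_force: 30.0
```

Contact is confirmed. I release slowly and go up.

move_arm([
  [0,0,-0.0005,0,0.053],
  [0,0,0,0,0.057],
  [0,0,0,0,0.062],
  [0,0,0,0,0.07],
  [0,0,0,0,0.08],
  [0,0,0,0,0.088],
  [0,0,0,0,0.088],
  [0,0,0,0,0.088],
  [0,0,0,0,0.088],
])

```text
clock: 8.2
tool_pos: [0.514, -0.2339, 0.1942]
eef_rot: [0.707, 0.707, 0.0, -0.0]
contact_force: [0.2, 0.5, 0.9]
opening: 0.999
finger_force: 0.0
```

move_arm([
  [0,0,-0.008,0,0.088],
  [0,0,-0.015,0,0.088],
  [0,0,-0.02,0,0.088],
  [0,0,-0.02,0,0.088],
  [0,0,-0.02,0,0.088],
  [0,0,-0.02,0,0.088],
  [0,0,-0.015,0,0.088],
  [0,0,-0.01,0,0.088],
  [0,0,0,0,0.088],
  [0,0,0,0,0.088],
])

```text
clock: 9.03
tool_pos: [0.5139, -0.234, 0.3225]
eef_rot: [0.707, 0.707, 0.0, 0.0]
contact_force: [-0.7, 0.6, -0.7]
opening: 1.0
finger_force: 0.0
```

```bash
python3 st.py scene side wrist
```

```text
scene stand 514 0.061756748030518414 -0.0013325500182226335 ((0.5142303705215454, -0.2317124307155609), 0.02840779349207878)
scene cork hull ((0.05038610100746155, -0.29145050048828125), 0.5268493890762329)
side stand 277 0.24415697344029852 0.00679266320941907 ((0.4976673722267151, -0.2112223207950592), 0.028088562190532684)
side cork hull ((0.6595410704612732, -0.43550077080726624), 0.30392637848854065)
wrist stand 4684 0.06087011975375777 0.011221299247072214 ((0.5139985680580139, -0.2354971468448639), 0.026600392535328865)
wrist cork hull ((0.45816171169281006, -0.37546443939208984), 0.20880086719989777)
```

View pics/st_wrist.png

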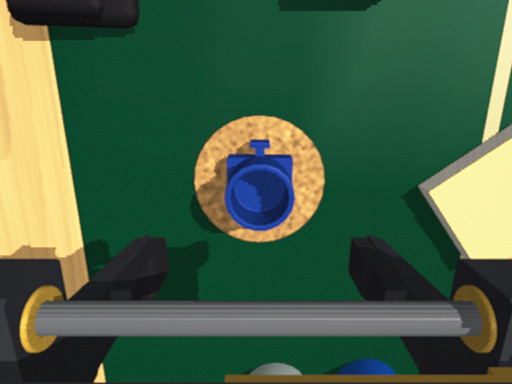

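The stand stands centred on the coaster: ring at (260,195), cork circle centred near (260,180). It measures (0.514, −0.235) with its top at 0.061, so it is down and level. On to the vase, first hovering to measure it.

move_arm([
  [0.01,0.001,0,0,0.088],
  [0.02,0.001,0,0,0.088],
  [0.03,0.002,0,0,0.088],
  [0.03,0.002,0,0,0.088],
  [0.03,0.002,0,0,0.088],
  [0.03,0.002,0,0,0.088],
  [0.03,0.002,0,0,0.088],
  [0.03,0.002,0,0,0.088],
  [0.03,0.002,0,0,0.088],
  [0.03,0.002,0,0,0.088],
])

```text
clock: 10.02
tool_pos: [0.5315, 0.0384, 0.3216]
eef_rot: [0.707, 0.707, -0.0, -0.001]
contact_force: [-0.7, -0.1, 0.2]
opening: 0.999
finger_force: 0.0
```

move_arm([
  [0.03,0.002,0,0,0.088],
  [0.03,0.002,0,0,0.088],
  [0.03,0.002,0,0,0.088],
  [0.03,0.002,0,0,0.088],
  [0.03,0.002,0,0,0.088],
  [0.03,0.002,0,0,0.088],
  [0.03,0.002,0,0,0.088],
  [0.02,0.002,0,0,0.088],
  [0.01,0.001,0,0,0.088],
  [0,0,0,0,0.088],
])

```text
clock: 10.85
tool_pos: [0.5479, 0.2794, 0.3216]
eef_rot: [0.705, 0.709, 0.0, -0.001]
contact_force: [-0.3, 0.1, 0.2]
opening: 0.999
finger_force: 0.0
```

```bash
cat > v.py <<'E'
from h import *
import sys
from scipy.optimize import least_squares
allp=[]
for n in sys.argv[1:]:
    s=snapshot(n);P=cloud(s);hsv=cv2.cvtColor(s["color"],cv2.COLOR_RGB2HSV);Sa,V=hsv[...,1].astype(int),hsv[...,2].astype(int)
    m=(Sa<60)&(V>100)&(s["depth"]>0)&(np.abs(P[...,0]-.55)<.07)&(np.abs(P[...,1]-.29)<.08)&(P[...,2]>.03)&(P[...,2]<.125)
    m=cv2.erode(m.astype(np.uint8),np.ones((3,3)))>0
    p=P[m];lo=p[p[:,2]<.065]
    print(n,len(p),np.round(np.percentile(p,[1,99],axis=0),4).tolist())
    cv2.imwrite(f"pics/v_{n}.png",s["color"][...,::-1]);np.save(f"v_{n}.npy",p);allp.append((n,p))
def f(w,p):  # ball + neck cylinder, distance to nearest surface
    c=w[:3];a=np.array([w[3],w[4],1.]);a/=np.linalg.norm(a);d=p-c;t=d@a
    rad=np.linalg.norm(d-np.outer(t,a),axis=1)
    return np.where(t<.030,np.linalg.norm(d,axis=1)-.032,np.where(t<.07,np.minimum(np.abs(rad-.017),.02),0))
for n,p in allp+[("all",np.vstack([p[::max(1,len(p)//500)] for _,p in allp]))]:
    o=least_squares(f,[.552,.275,.045,0,.67],args=(p,),loss="soft_l1",f_scale=.002)
    print(n,"ball",np.round(o.x[:3],4),"lean",np.degrees(np.arctan(np.hypot(*o.x[3:]))).round(1),"azimuth",np.degrees(np.arctan2(o.x[4],o.x[3])).round(1),"res",np.abs(o.fun).mean().round(4))
E
python3 v.py scene side wrist
```

```text
scene 365 [[0.5353, 0.2462, 0.0407], [0.5773, 0.3091, 0.0993]]
side 201 [[0.5191, 0.2598, 0.0435], [0.5565, 0.3162, 0.1083]]
wrist 4004 [[0.519, 0.2495, 0.0513], [0.5733, 0.3247, 0.1103]]
scene ball [0.5451 0.2761 0.0437] lean 31.8 azimuth 84.3 res 0.0016
side ball [0.5501 0.2751 0.044 ] lean 34.0 azimuth 86.3 res 0.0014
wrist ball [0.5462 0.2725 0.042 ] lean 33.4 azimuth 84.7 res 0.0004
all ball [0.5463 0.2739 0.0422] lean 32.6 azimuth 84.3 res 0.0013
```

View pics/v_wrist.png

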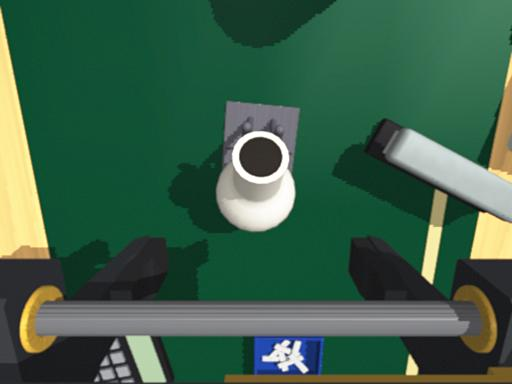

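The wrist view shows the neck mouth at (261,156), the ball at (256,195) and the prongs behind at (247,125) and (278,128). The vase's ball is at about (0.546, 0.273, 0.042), leaning 33° at azimuth 85°. I spin 5° so the fingers close across the lean plane, then descend to the neck 58 mm above the ball centre.

move_arm([
  [0,0,0,0.044,0.088],
  [0,0,0,0.043,0.088],
  [0.01,-0.001,0.006,0,0.088],
  [0.01,-0.001,0.008,0,0.088],
  [0.009,-0.0005,0.01,0,0.088],
  [0,0,0.01,0,0.088],
  [0,0,0.01,0,0.088],
  [0,0,0,0,0.088],
  [0,0,0,0,0.088],
])

```text
clock: 11.75
tool_pos: [0.5488, 0.3044, 0.277]
eef_rot: [0.737, 0.676, -0.001, 0.0]
contact_force: [0.3, 0.5, -0.3]
opening: 0.999
finger_force: 0.0
```

```bash
python3 v.py wrist; python3 -c "
from h import *
s=[r.get_state()];print(s[0]['tool_pos'],R.from_quat(s[0]['eef_rot']).as_matrix().round(3).tolist())"
```

```text
wrist 4480 [[0.5191, 0.2525, 0.0379], [0.5742, 0.3297, 0.1103]]
wrist ball [0.5462 0.2734 0.0421] lean 33.1 azimuth 84.8 res 0.0011
all ball [0.5462 0.2735 0.0421] lean 33.0 azimuth 84.7 res 0.0011
[0.54914917 0.30453558 0.27777126] [[0.087, 0.996, -0.0], [0.996, -0.087, -0.001], [-0.001, -0.0, -1.0]]
```

move_arm([
  [0,0,0.008,0,0.088],
  [0,0,0.008,0,0.088],
  [0,0,0.008,0,0.088],
  [0,0,0.008,0,0.088],
  [0,0,0.006,0,0.088],
  [0,0,0.002,0,0.088],
  [0,0,0,0,0.088],
  [0,0,0,0,0.088],
], newtons=10)

```text
clock: 12.47
tool_pos: [0.5491, 0.3052, 0.2382]
eef_rot: [0.737, 0.676, 0.0, 0.0]
contact_force: [0.8, -0.5, 0.3]
opening: 0.998
finger_force: 0.0
```

move_arm([
  [0,0,0,0,0.07],
  [0,0,0,0,0.055],
  [0,0,0,0,0.045],
  [0,0,0,0,0.038],
  [0,0,0,0,0.034],
  [0,0,0,0,0.03],
  [0,0,0,0,0.025],
  [0,0,0,0,0.025],
  [0,0,0,0,0.025],
  [0,0,0,0,0.025],
])

```text
clock: 13.3
tool_pos: [0.5491, 0.3051, 0.2383]
eef_rot: [0.737, 0.676, 0.0, 0.0]
contact_force: [0.5, 0.3, 0.0]
opening: 0.385
finger_force: 10.0
```

Gripped at 33.9 mm, the neck's diameter. I now turn the vase upright with its ball still in the fixed easel pocket, moving the neck along an arc about the ball.

move_arm([
  [-0.0031,0,-0.002,0,0.025],
  [-0.0031,0,-0.0018,0,0.025],
  [-0.0032,0,-0.0016,0,0.025],
  [-0.0032,0,-0.0013,0,0.025],
  [-0.0033,0,-0.001,0,0.025],
  [-0.0034,0,-0.0008,0,0.025],
  [-0.0034,0,-0.0005,0,0.025],
  [-0.0034,0,-0.0003,0,0.025],
  [-0.003,0,-0.0001,0,0.025],
  [-0.0015,0,0,0,0.025],
])

```text
clock: 14.13
tool_pos: [0.5471, 0.276, 0.2498]
eef_rot: [0.737, 0.676, 0.003, -0.0]
contact_force: [-0.6, 4.2, 12.5]
opening: 0.377
finger_force: 10.0
```

```bash
python3 v.py scene side wrist; python3 -c "
import cv2,numpy as np
a=cv2.imread('pics/v_scene.png')[150:222,305:401];b=cv2.imread('pics/v_side.png')[210:282,160:256]
cv2.imwrite('pics/g.png',np.hstack([cv2.resize(x,(384,288),interpolation=2) for x in(a,b)]))"
```

```text
scene 178 [[0.5366, 0.2361, 0.0437], [0.5773, 0.28, 0.0867]]
side 68 [[0.5206, 0.2792, 0.0494], [0.5616, 0.2942, 0.0864]]
wrist 5686 [[0.5228, 0.2726, 0.0445], [0.5713, 0.3295, 0.1184]]
scene ball [0.5445 0.2663 0.0505] lean 33.8 azimuth 90.0 res 0.0017
side ball [0.5524 0.2742 0.0435] lean 33.8 azimuth 90.0 res 0.0034
wrist ball [0.5341 0.2282 0.0263] lean 57.0 azimuth 74.8 res 0.001
all ball [0.5633 0.2169 0.023 ] lean 50.5 azimuth 99.6 res 0.0009
```

View pics/g.png

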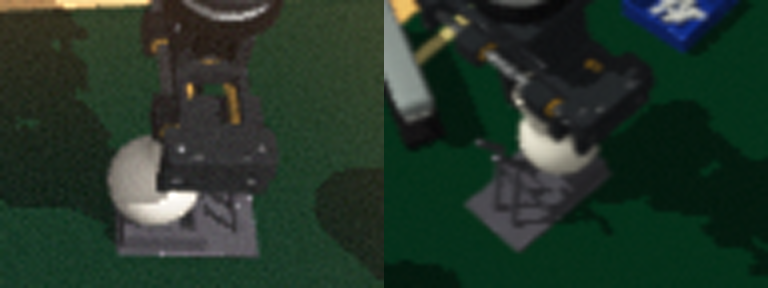

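The pictures show the ball at about (342,195) in the scene view, a little to −y, so the vase turned only partly and slid in the pocket. I measure the ball and the rim separately.

```bash
cat > v2.py <<'E'
# ball centre and axis: ball sphere fit from given points, rim plane from wrist view
from h import *
import sys
from scipy.optimize import least_squares
tp=np.array(r.get_state()["tool_pos"]);g=tp-[0,0,.147]
L=[]
for n in("scene","side","wrist"):
    s=snapshot(n);P=cloud(s);hsv=cv2.cvtColor(s["color"],cv2.COLOR_RGB2HSV);Sa,V=hsv[...,1].astype(int),hsv[...,2].astype(int)
    D=P-g
    m=(Sa<50)&(V>95)&(s["depth"]>0)&(np.hypot(D[...,0],D[...,1])<.075)&(D[...,2]>-.10)&(D[...,2]<.03)
    m=cv2.erode(m.astype(np.uint8),np.ones((3,3)))>0
    L.append(P[m]);print(n,m.sum(),np.round(np.percentile(D[m],[2,50,98],axis=0)*1000).tolist() if m.any() else "")
    cv2.imwrite(f"pics/w_{n}_{int(s['eye'][1]*1e4)}.png" if n=="wrist" else f"pics/w_{n}.png",s["color"][...,::-1])
p=np.vstack([x[::max(1,len(x)//300)] for x in L])
def f(w,p):
    c=w[:3];a=np.array([w[3],w[4],1.]);a/=np.linalg.norm(a);d=p-c;t=d@a
    rad=np.linalg.norm(d-np.outer(t,a),axis=1)
    sph=np.abs(np.linalg.norm(d,axis=1)-.032);cyl=np.hypot(rad-.017,np.maximum(t-.072,0)+np.maximum(.027-t,0));top=np.hypot(t-.072,np.maximum(rad-.017,0)+np.maximum(.0-rad,0))
    return np.minimum(np.minimum(sph,cyl),top)
best=min((least_squares(f,np.r_[g-np.array([0,.058*np.sin(k),.058*np.cos(k)]),0,np.tan(k)],args=(p,),loss="soft_l1",f_scale=.0015) for k in np.radians([-20,-5,10,25,40])),key=lambda o:o.cost)
w=best.x;a=np.array([w[3],w[4],1]);a/=np.linalg.norm(a)
print("ball",w[:3].round(4),"rel grasp pt mm",((w[:3]-g)*1e3).round(1),"tilt x,y deg",np.degrees(np.arctan(w[3:])).round(1),"res",best.fun.mean().round(5),"tool",tp.round(4))
for x in L: print(len(x),f(w,x).mean().round(4) if len(x) else "")
E
python3 v2.py
```

```text
scene 193 [[-7.0, -39.0, -59.0], [17.0, -24.0, -39.0], [31.0, 5.0, -18.0]]
side 65 [[-25.0, 4.0, -54.0], [-8.0, 12.0, -41.0], [12.0, 19.0, -17.0]]
wrist 8137 [[-26.0, -2.0, -99.0], [1.0, 13.0, -39.0], [27.0, 54.0, 15.0]]
ball [0.5465 0.2657 0.044 ] rel grasp pt mm [ -0.6 -10.3 -58.7] tilt x,y deg [1.  8.3] res 0.00551 tool [0.5471 0.276  0.2498]
193 0.0022
65 0.0016
8137 0.0084
```

Roughly 10° is left: the ball now rests against the pocket's −y wall at y≈0.266. I lower the grip force and continue the arc about the new ball position.

move_arm([
  [0,0,-0.001,0,0.025],
  [0,0,-0.001,0,0.025],
  [-0.001,0,-0.0003,0,0.025],
  [-0.001,0,-0.0002,0,0.025],
  [-0.0015,0,-0.0002,0,0.025],
  [-0.0015,0,-0.0001,0,0.025],
  [-0.0015,0,-0.0001,0,0.025],
  [-0.001,0,0,0,0.025],
  [-0.001,0,0,0,0.025],
  [0,0,0,0,0.025],
], newtons=5)

```text
clock: 15.27
tool_pos: [0.5459, 0.2656, 0.251]
eef_rot: [0.737, 0.675, 0.0, 0.0]
contact_force: [-0.4, 1.0, 6.3]
opening: 0.38
finger_force: 5.0
```

```bash
sed -i 's/>-.10)/>-.075)/' v2.py; python3 v2.py
```

```text
scene 147 [[-6.0, -34.0, -59.0], [20.0, -21.0, -43.0], [31.0, 10.0, -21.0]]
side 116 [[-27.0, 3.0, -54.0], [-9.0, 16.0, -39.0], [13.0, 25.0, -13.0]]
wrist 7525 [[-24.0, -1.0, -53.0], [1.0, 12.0, -27.0], [24.0, 62.0, 17.0]]
ball [0.5445 0.2593 0.048 ] rel grasp pt mm [ -1.3  -6.2 -55.9] tilt x,y deg [1.4 2.9] res 0.00259 tool [0.5459 0.2656 0.251 ]
147 0.0018
116 0.002
7525 0.0033
```

Now about 3–6° tilt remains. I lift gently with a light grip so the vase can hang straight, then firm up.

move_arm([
  [0,0,-0.002,0,0.025],
  [0,0,-0.003,0,0.025],
  [0,0,-0.003,0,0.025],
  [0,0,-0.004,0,0.025],
  [0,0,-0.004,0,0.025],
  [0,0,-0.004,0,0.025],
  [0,0,-0.004,0,0.025],
  [0,0,-0.004,0,0.025],
  [0,0,-0.004,0,0.025],
  [0,0,-0.003,0,0.025],
], newtons=6)

```text
clock: 16.25
tool_pos: [0.5457, 0.2662, 0.2862]
eef_rot: [0.737, 0.676, 0.0, 0.0]
contact_force: [-0.1, -0.4, -2.7]
opening: 0.379
finger_force: 6.0
```

```bash
python3 v2.py
```

```text
scene 161 [[-5.0, -34.0, -60.0], [22.0, -19.0, -42.0], [30.0, 11.0, -20.0]]
side 133 [[-28.0, 1.0, -55.0], [-8.0, 16.0, -37.0], [15.0, 25.0, -11.0]]
wrist 7120 [[-23.0, -1.0, -52.0], [1.0, 12.0, -28.0], [25.0, 24.0, 17.0]]
ball [0.5446 0.2599 0.0834] rel grasp pt mm [ -1.1  -6.3 -55.8] tilt x,y deg [1.  2.9] res 0.00154 tool [0.5457 0.2662 0.2862]
161 0.0015
133 0.0021
7120 0.0013
```

The vase is held and lifted, with about 3° of tilt. I raise it another 50 mm with a firmer grip, then carry it over to the ring.

move_arm([
  [0,0,-0.003,0,0.025],
  [0,0,-0.006,0,0.025],
  [0,0,-0.008,0,0.025],
  [0,0,-0.008,0,0.025],
  [0,0,-0.008,0,0.025],
  [0,0,-0.008,0,0.025],
  [-0.003,0,-0.006,0,0.025],
  [-0.006,0,-0.003,0,0.025],
  [-0.01,0,0,0,0.025],
  [-0.014,0.001,0,0,0.025],
], newtons=15)

```text
clock: 17.23
tool_pos: [0.5434, 0.2329, 0.3356]
eef_rot: [0.737, 0.676, 0.0, -0.0]
contact_force: [-1.4, -0.8, -1.6]
opening: 0.377
finger_force: 15.0
```

move_arm([
  [-0.018,0.0005,0,0,0.025],
  [-0.02,0.0005,0,0,0.025],
  [-0.02,0.0005,0,0,0.025],
  [-0.02,0.0005,0,0,0.025],
  [-0.02,0.0005,0,0,0.025],
  [-0.02,0.0005,0,0,0.025],
  [-0.02,0.0005,0,0,0.025],
  [-0.02,0.0005,0,0,0.025],
  [-0.02,0.0005,0,0,0.025],
  [-0.02,0.0005,0,0,0.025],
])

```text
clock: 18.07
tool_pos: [0.5307, 0.0328, 0.3351]
eef_rot: [0.738, 0.675, -0.001, -0.0]
contact_force: [0.2, -0.3, -1.8]
opening: 0.381
finger_force: 15.0
```

move_arm([
  [-0.02,0.0005,0,0,0.025],
  [-0.02,0.0005,0,0,0.025],
  [-0.02,0.0005,0,0,0.025],
  [-0.02,0.0005,0,0,0.025],
  [-0.02,0.0005,0,0,0.025],
  [-0.02,0.0005,0,0,0.025],
  [-0.02,0.0005,0,0,0.025],
  [-0.02,0.0005,0,0,0.025],
  [-0.02,0.0005,0,0,0.025],
  [-0.02,0.0005,0,0,0.025],
])

```text
clock: 18.9
tool_pos: [0.5176, -0.1666, 0.3351]
eef_rot: [0.738, 0.675, -0.001, -0.0]
contact_force: [0.4, -0.2, -0.9]
opening: 0.382
finger_force: 15.0
```

move_arm([
  [-0.018,0.0005,0,0,0.025],
  [-0.015,0.0005,0,0,0.025],
  [-0.013,0.0005,0,0,0.025],
  [-0.01,0,0,0,0.025],
  [-0.006,0,0,0,0.025],
  [-0.002,0,0,0,0.025],
  [0,0,0,0,0.025],
  [0,0,0,0,0.025],
  [0,0,0,0,0.025],
])

```text
clock: 19.65
tool_pos: [0.5153, -0.2269, 0.3356]
eef_rot: [0.737, 0.676, 0.0, -0.0]
contact_force: [-0.1, 0.3, -1.9]
opening: 0.38
finger_force: 15.0
```

```bash
python3 v2.py; python3 st.py scene
```

```text
scene 149 [[-5.0, -22.0, -60.0], [23.0, 4.0, -43.0], [31.0, 24.0, -29.0]]
side 154 [[-27.0, -2.0, -55.0], [-5.0, 16.0, -36.0], [17.0, 27.0, 10.0]]
wrist 6849 [[-23.0, -1.0, -52.0], [1.0, 12.0, -28.0], [24.0, 23.0, 17.0]]
ball [ 0.5142 -0.2336  0.1328] rel grasp pt mm [ -1.1  -6.7 -55.7] tilt x,y deg [0.9 3.2] res 0.00141 tool [ 0.5153 -0.2269  0.3356]
149 0.0017
154 0.0026
6849 0.0007
scene stand 494 0.06169254217675765 -0.0013382054814921052 ((0.5152387619018555, -0.23324836790561676), 0.027136441320180893)
scene cork hull ((0.009066790342330933, -0.28836748003959656), 0.5674696564674377)
```

The ball is above the ring to within 1–2 mm at z 0.133, and the seated height should be 0.083. I lower it.

move_arm([
  [-0.0008,0,0.004,0,0.025],
  [0,0,0.007,0,0.025],
  [0,0,0.008,0,0.025],
  [0,0,0.008,0,0.025],
  [0,0,0.007,0,0.025],
  [0,0,0.005,0,0.025],
  [0,0,0.003,0,0.025],
  [0,0,0.002,0,0.025],
  [0,0,0,0,0.025],
  [0,0,0,0,0.025],
])

```text
clock: 20.68
tool_pos: [0.5151, -0.2289, 0.2916]
eef_rot: [0.737, 0.676, 0.0, 0.0]
contact_force: [0.3, -0.2, -1.7]
opening: 0.382
finger_force: 15.0
```

```bash
python3 v2.py; python3 st.py scene
```

```text
scene 137 [[-5.0, -21.0, -59.0], [24.0, 8.0, -45.0], [31.0, 24.0, -26.0]]
side 137 [[-26.0, -2.0, -55.0], [-4.0, 16.0, -34.0], [18.0, 27.0, 13.0]]
wrist 6875 [[-23.0, -1.0, -51.0], [1.0, 12.0, -28.0], [24.0, 23.0, 17.0]]
ball [ 0.5139 -0.2357  0.0891] rel grasp pt mm [ -1.2  -6.8 -55.5] tilt x,y deg [1.  3.5] res 0.00132 tool [ 0.5151 -0.2289  0.2916]
137 0.0018
137 0.0024
6875 0.0007
scene stand 331 0.06121122693208631 0.0034354950955457486 ((0.5221375226974487, -0.23067229986190796), 0.025263706222176552)
scene cork hull ((0.22033429145812988, -0.2595660984516144), 0.35430803894996643)
```

move_arm([
  [0.0005,0,0.002,0,0.025],
  [0,0,0.002,0,0.025],
  [0,0,0.001,0,0.025],
  [0,0,0,0,0.025],
  [0,0,0,0,0.025],
])

```text
clock: 21.3
tool_pos: [0.5151, -0.2283, 0.2864]
eef_rot: [0.737, 0.676, 0.0, -0.0]
contact_force: [0.3, 0.8, -2.7]
opening: 0.383
finger_force: 15.0
```

move_arm([
  [0,0,0.001,0,0.025],
  [0,0,0,0,0.025],
  [0,0,0,0,0.025],
])

```text
clock: 21.55
tool_pos: [0.5152, -0.2283, 0.2858]
eef_rot: [0.737, 0.676, 0.0, 0.0]
contact_force: [-1.4, 0.8, 1.6]
opening: 0.379
finger_force: 15.0
```

Seated: the load has moved off the wrist. I ease the remaining tilt with a light grip and a small arc, then measure.

move_arm([
  [0,0,0.0005,0,0.025],
  [0,0,0,0,0.025],
  [-0.001,0,0,0,0.025],
  [-0.001,0,0,0,0.025],
  [-0.001,0,0,0,0.025],
  [0,0,0,0,0.025],
  [0,0,0,0,0.025],
], newtons=6)

```text
clock: 22.13
tool_pos: [0.5152, -0.2304, 0.2858]
eef_rot: [0.737, 0.676, 0.001, 0.0]
contact_force: [-1.2, 2.9, 6.9]
opening: 0.381
finger_force: 6.0
```

```bash
python3 v2.py;python3 st.py scene; python3 -c "
import cv2,numpy as np
a=cv2.imread('pics/w_scene.png')[150:240,110:230];b=cv2.imread('pics/w_side.png')[120:210,240:360]
cv2.imwrite('pics/h.png',np.hstack([cv2.resize(x,(400,300),interpolation=2) for x in(a,b)]))"
```

```text
scene 137 [[-4.0, -21.0, -60.0], [24.0, 8.0, -44.0], [31.0, 25.0, -23.0]]
side 148 [[-26.0, 0.0, -54.0], [-5.0, 16.0, -35.0], [17.0, 29.0, 12.0]]
wrist 7141 [[-23.0, -1.0, -51.0], [2.0, 12.0, -28.0], [25.0, 24.0, 17.0]]
ball [ 0.514  -0.2362  0.0835] rel grasp pt mm [ -1.1  -5.8 -55.4] tilt x,y deg [0.9 2.6] res 0.00131 tool [ 0.5152 -0.2304  0.2858]
137 0.0017
148 0.0023
7141 0.0006
scene stand 308 0.06033010725655036 0.005103559986885831 ((0.5222116708755493, -0.22922107577323914), 0.0249524787068367)
scene cork hull ((0.24660451710224152, -0.2560139000415802), 0.32781076431274414)
```

View pics/h.png

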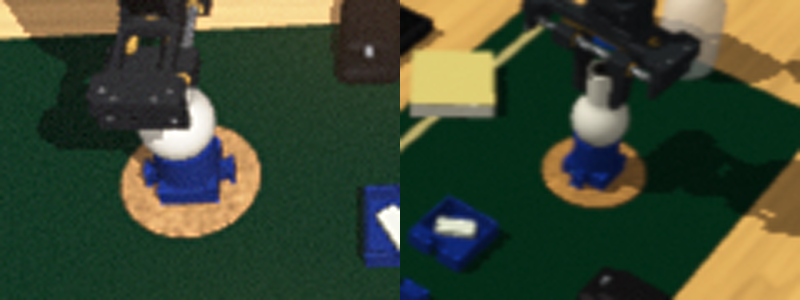

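The pictures show the vase's ball seated in the ring, the neck near vertical and the stand centred on the cork. The ball measures z 0.0835 against 0.083 expected, with a tilt of about 3°. I relieve the pressure and let go.

move_arm([
  [0,0,-0.0005,0,0.025],
  [0,0,0,0,0.025],
  [0,0,0,0,0.034],
  [0,0,0,0,0.037],
  [0,0,0,0,0.042],
  [0,0,0,0,0.05],
  [0,0,0,0,0.06],
  [0,0,0,0,0.075],
  [0,0,0,0,0.088],
  [0,0,0,0,0.088],
])

```text
clock: 23.17
tool_pos: [0.5148, -0.2314, 0.2854]
eef_rot: [0.737, 0.676, -0.0, -0.0]
contact_force: [-0.3, 1.5, 0.2]
opening: 0.834
finger_force: 0.0
```

move_arm([
  [0,0,-0.005,0,0.088],
  [0,0,-0.01,0,0.088],
  [0,0,-0.015,0,0.088],
  [0,0,-0.015,0,0.088],
  [0,0,-0.015,0,0.088],
  [0,0,-0.015,0,0.088],
  [0,0,-0.015,0,0.088],
  [0,0,-0.01,0,0.088],
  [0,0,0,0,0.088],
  [0,0,0,0,0.088],
])

```text
clock: 24.0
tool_pos: [0.5148, -0.2314, 0.3862]
eef_rot: [0.737, 0.676, 0.0, 0.001]
contact_force: [0.0, 0.7, -0.4]
opening: 1.0
finger_force: 0.0
```

```bash
sed 's/^tp=.*/tp=np.array([.5152,-.2304,.2858]);g=tp-[0,0,.147]/' v2.py > v3.py; python3 v3.py; python3 -c "
import cv2,numpy as np
a=cv2.imread('pics/w_scene.png')[150:240,110:230];b=cv2.imread('pics/w_side.png')[120:210,240:360]
cv2.imwrite('pics/i.png',np.hstack([cv2.resize(x,(400,300),interpolation=2) for x in(a,b)]))"
```

```text
scene 351 [[-1.0, -25.0, -55.0], [16.0, 2.0, -33.0], [30.0, 25.0, 16.0]]
side 160 [[-27.0, -3.0, -54.0], [-8.0, 16.0, -34.0], [17.0, 29.0, 14.0]]
wrist 2767 [[-27.0, -16.0, -48.0], [-1.0, 11.0, -32.0], [26.0, 24.0, 18.0]]
ball [ 0.514  -0.2345  0.0832] rel grasp pt mm [ -1.2  -4.1 -55.6] tilt x,y deg [1.1 3.6] res 0.00144 tool [ 0.5152 -0.2304  0.2858]
351 0.0016
160 0.0022
2767 0.0009
```

View pics/i.png

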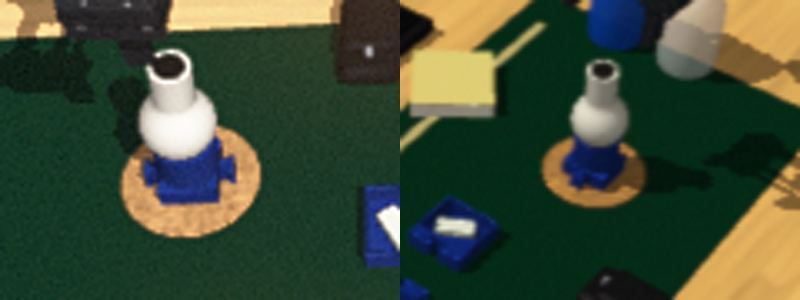

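The vase stands free in the ring: ball at (177,120) and mouth at (170,65) in the left crop. The tilt is about 4°, the ball is seated at z 0.083, and the gripper is clear. I hand the job in.

```bash
python3 -c "
from plant import r
print(r.finish_job())"
```

```text
the job is handed in; nothing more can be done
None
```

I handed the job in at about 24 s of the 64 s; it returned no verdict. By my last measurements, the ring stand is centred on the coaster to within a few mm, and the vase stands released and seated in it, tilted about 4° (limit 8.6°).

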